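# Clear the lane and pull the sprung gauge to its cursor

## Robot

A 7-joint arm with a two-finger parallel gripper is mounted at the origin on the work surface. World frame = base frame: x ahead of the robot, y to its left, z up, the work surface at z = 0. Lengths are in m, angles in rad, forces in N, time in s.
With the tool pointing down it reaches from about 0.4 to 0.9 m from the base axis. Payload 5.5 kg.
Tool frame: the origin (TCP) lies between the finger pads; the fingertips stand 17 mm ahead of it and the grasp point (between the pads) lies 2 mm behind it; z points along the fingers, y is the line along which they close (so a half turn about z gives the same grasp; the last joint's range is limited). The gripper opens to 92 mm and grips with 3 to 60 N. Pads are 19 mm wide; open, the fingers measure 130 mm over their backs; the gripper's body (75 mm by 190 mm) begins 47 mm behind the grasp point.
Start: joints at [-0.862, 0.501, -0.427, 1.55, 0.221, 1.138, -0.21], TCP at [0.28, 0.586, 0.244] pointing down, gripper open.
Joint ranges: [-2.88, 2.88], [-0.31, 2.03], [-1.54, 1.56], [0.2, 2.42], [-1.41, 4.55], [0.19, 2.02], [-2.57, 2.57]. Speed limits (rad/s): [2.57, 2.57, 3.14, 3.14, 3.14, 3.14, 3.14].

## Interface

Orientations are given as a unit quaternion [w, x, y, z].
In Python, from rig import ctrl gives the robot as it stands. The module is installed in compiled form; this text tells all that it offers.
- The arm moves only by the tool drive_tool, never from a script. Its arguments are lists of equal length, an entry for each row: "twist": the turn, a rotation vector about the tool's x, y, z in degrees, a list of three; "dp": the shift along the tool's x, y, z in m, a list of three; "gripper": the finger opening in m, from 0 to 0.0918. In form: {"twist": [[wx, wy, wz], ...], "dp": [[x, y, z], ...], "gripper": [gripper, ...]}. A call has exactly 8 rows; each row is the pose to reach, as a shift and turn from the pose commanded when the call began, along the tool's axes at that moment; what a row does not reach only later rows make up. A row lasts 1/12 s, in which the tool goes at most 41.7 mm and 7.16 degrees, less where a joint would pass 70% of its speed; a pose out of reach is approached as far as the arm can. A call with a gripper value outside its range is refused whole. The fingers move at their own pace and stop on an object; the grip force is fixed at half the most. Time passes only in rows, so rows that repeat a pose let the fingers close, or fill a call up. It gives the time, the measured TCP pose, the force, the opening and the grip force at its end, in the units of the state.
- ctrl.sense(): the state, without advancing time (a new reading comes with each control period).
- ctrl.get_image(name): name is "scene" or "top" or "wrist"; returns the picture (400x640x3 uint8, blue, green, red); there is no depth.
- ctrl.calibration(name): a dict with "intrinsics" (3x3 intrinsics, pixels), "R" (3x3) and "t" (3): a world point X has camera coordinates R X + t; the wrist camera has in their place "tool_from_camera" (4x4, takes a point from camera to tool coordinates, whose origin is the TCP and whose axes are the flange's). Camera axes: x right, y down, z forward; pixel columns grow to the right and rows downward; lengths in m; the calibration is good to about 2 mm. A picture is of the moment at which its call begins: read the wrist's pose just before it. calibration takes no time and is no camera call.
- ctrl.hand_in(): hands the job in; it is judged then, once.
The state is a dict: "t": time; "joints": joint angles; "qvel": joint speeds; "effort": joint torques, N m; "position": TCP position; "orientation": TCP orientation; "ft_force": force on the tool from outside, world axes, zero at the start; "wrist_torque": the same for the moment, N m; "finger_gap": opening from 0.0 (shut) to 1.0 (fully open); "finger_force": force on a finger pad.
Only numpy, scipy, OpenCV 4.12 (cv2) and the standard library are available. Lean on these libraries where they do the work, as an engineer would, in place of code of your own. Each camera call takes 0.05 s, during which the arm holds its last target. There are 200 camera calls.

## Task

Clear the bench for the pull check: nest the two loose aluminium cups, upright and fully home, into the cup standing on the rubber mat, leaving that one on its spot. Then draw the sprung gauge's black handle down its slope until the pointer is level with the white line of the cursor, hold it there for about a second without going clearly past it, and ease it back fully home without letting it snap. Do not shift the cursor or disturb the bottle, blower or carton.

Things in the scene. Friction and masses are not known exactly. Their poses are not given: they have to be found in the camera images.
- cup_base: Plain aluminium parts cup, upright, open top, 100 mm high, 80-150 g; origin centre of underside. Foot radius 19 mm, widening to 26.7 mm at 64 mm; above it a collar, 64 mm across, from 65 mm to the rim. All three are alike. They nest: the upper's shoulder rests on the lower's rim, 35 mm higher, so only its collar shows; 1.7 mm side play. This one stands on the mat and stays there.
- cup_lane: Plain aluminium parts cup, upright, open top, 100 mm high, 80-150 g; origin centre of underside. Foot radius 19 mm, widening to 26.7 mm at 64 mm; above it a collar, 64 mm across, from 65 mm to the rim. This one stands in front of the gauge (robot's side), in the way of the gripper when it pulls the handle.
- cup_side: Plain aluminium parts cup, upright, open top, 100 mm high, 80-150 g; origin centre of underside. Foot radius 19 mm, widening to 26.7 mm at 64 mm; above it a collar, 64 mm across, from 65 mm to the rim. This one stands on the other side of the gauge from the mat.
- mat: Black rubber mat fixed on the table, 130 x 130 x 4 mm, left or right of the gauge. Origin: centre of its underside.
- gauge_stand: Fixed pull gauge: deck 275 x 190 mm sloping 35 deg, low edge to the robot. Origin on the table; x level to the high rear, z up. Deck height 92 mm at x=0; front edge x=-111, 15 mm high. Over its rear a level guard shelf: front edge x=+5 mm, underside z=208, 190 mm wide, read-out on it to z=240. It blocks a gripper coming straight down on the handle; one tilted 35 deg, square to the deck, fits.
- gauge_grip (a point): Where to grip the black handle, which stands square on the deck on a sliding steel blade. x up the slope (against the pull), y across, z out of the deck. 40 mm out of the deck (handle ends at 54), in the middle of a waist 24 mm thick (y), 34 mm long (x), between flanges 44 mm wide (y) that catch the fingers. When home: x=-23 mm, z=125 mm in the stand's frame.
- gauge_pointer (a point): Tip of the thin steel pointer on the blade, under the handle, 68 mm to +y of its middle, 10 mm out of the deck, level with it along the slope; travels with it. Axes as gauge_grip.
- cursor_mark (a point): Inner end of the white line on the dark steel cursor, a 12 x 22 x 11 mm rider on the scale at the deck's +y side, 72 mm from the middle, 10 mm out of the deck. Axes as gauge_grip. At the mark, pointer and line have the same x along the slope. Held by friction only: do not push it.
- gauge (a joint): Draw of the gauge in m: 0 fully home (high), growing as the handle is pulled down the slope; stop at 0.13. Spring: about 3 N at home and 65 N/m more, so about 9 N at 0.1 m; released, it snaps home.
- cursor (a joint): Set position of the cursor in m: the draw at which the pointer is level with its line, between 0.06 and 0.105.
- bottle: White plastic bottle, black cap, 42 mm across, 135 mm high, on the table at the mat's edge, about 100 mm from the cup there. Origin: centre of its underside. Bystander.
- blower: Black flat blower housing, 140 x 150 x 26 mm (30 mm with its fan); origin, centre of its underside. Bystander, beyond the cups on one side.
- carton: Open cardboard carton with thin dividers, 130 x 150 x 75 mm; origin, centre of its underside. Bystander, on the other side.

How it is judged:
By the outcome, as a careful person would: the job done as asked, in the order asked, and still so for the second after the job is handed in, with the robot touching nothing.
It also fails if it takes over 72 s, if anything falls off the work surface, if the arm or the gripper's body presses on something with over 40 N, if the wrist force passes 120 N, or if a joint passes its speed limit or range.

## Working session

There is one attempt and no reset: what is moved stays moved. The work goes in short steps, Python scripts to look and compute and a tool call to move; the robot and the scene stay as the last step left them, time stands still between calls to the robot, and variables do not carry over. Pictures are saved under pics/ and viewed, at most 10 in all, crops included, and the job is handed in when it is done.

Besides the shell and the picture viewer there is one more tool, called after "Emit:" as a command line: name --argument value ..., lists and objects as JSON in quotes. drive_tool: Moves the arm, as the interface text tells. Its arguments: {"type":"object","properties":{"twist":{"type":"array"},"dp":{"type":"array"},"gripper":{"type":"array"}},"required":["twist","dp","gripper"]}

```bash
mkdir -p pics
python3 - <<'E'
from rig import ctrl
import cv2,numpy as np
np.set_printoptions(precision=4,suppress=True)
s=ctrl.sense();print({k:np.round(s[k],3) for k in('t','position','orientation','finger_gap','ft_force')})
for n in('scene','top'):
    cv2.imwrite(f'pics/{n}0.png',ctrl.get_image(n));c=ctrl.calibration(n);print(n,c['intrinsics'],c['R'],c['t'])
    print(-c['R'].T@c['t'])
cv2.imwrite('pics/wrist0.png',ctrl.get_image('wrist'));print(ctrl.calibration('wrist'))
E
```

```text
{'t': np.float64(0.0), 'position': array([0.28 , 0.586, 0.243]), 'orientation': array([-0.   ,  0.221,  0.975, -0.001]), 'finger_gap': np.float64(1.001), 'ft_force': array([ 0.409,  0.13 , -0.533])}
scene [[372.0234   0.     323.2598]
 [  0.     372.0234 195.1049]
 [  0.       0.       1.    ]] [[-0.3583  0.9335 -0.0149]
 [ 0.7814  0.2911 -0.552 ]
 [-0.5109 -0.2094 -0.8337]] [ 0.1573 -0.3685  1.3222]
[1.0198 0.2374 0.9013]
top [[395.4569   0.     320.4745]
 [  0.     395.4569 202.3912]
 [  0.       0.       1.    ]] [[ 0.0196 -0.9998 -0.0106]
 [-0.9826 -0.0173 -0.1852]
 [ 0.1849  0.0141 -0.9827]] [0.0257 0.5368 1.1059]
[0.3224 0.0194 1.1864]
{'intrinsics': array([[324.4828,   0.    , 322.6812],
       [  0.    , 324.4828, 200.5345],
       [  0.    ,   0.    ,   1.    ]]), 'tool_from_camera': array([[-0.0011, -0.9635, -0.2678,  0.0722],
       [ 1.    , -0.001 , -0.0005,  0.0006],
       [ 0.0002, -0.2678,  0.9635, -0.1406],
       [ 0.    ,  0.    ,  0.    ,  1.    ]])}
```

View pics/scene0.png

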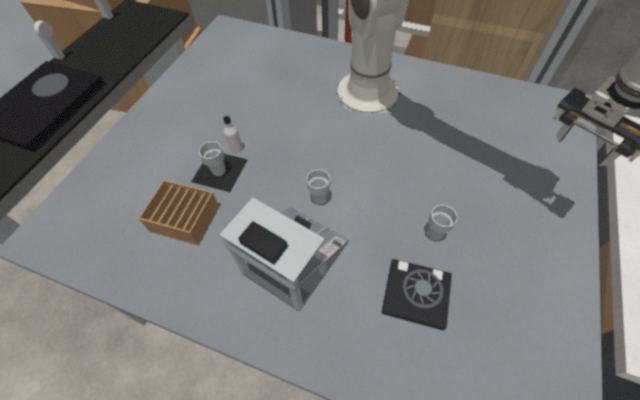

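View pics/top0.png

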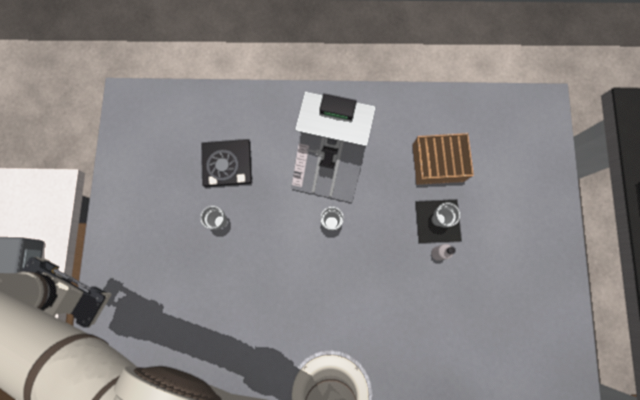

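The scene view shows the gauge at the centre, with cup_lane at (318,186) and cup_side at (441,222). cup_base stands on the mat at (212,158), with the bottle next to it. In the top view the cup rims are near (332,217), (213,217) and (447,214), and the gauge is slightly yawed.

Run:
```python
import cv2
a=cv2.imread('pics/top0.png');cv2.imwrite('pics/c1.png',cv2.resize(a[88:268,195:475],None,fx=2.85,fy=2.85,interpolation=cv2.INTER_CUBIC))
b=cv2.imread('pics/scene0.png');c=cv2.resize(b[130:310,190:470],None,fx=2.85,fy=2.85,interpolation=cv2.INTER_CUBIC);cv2.imwrite('pics/c2.png',c)
```

```text
(no output)
```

View pics/c1.png

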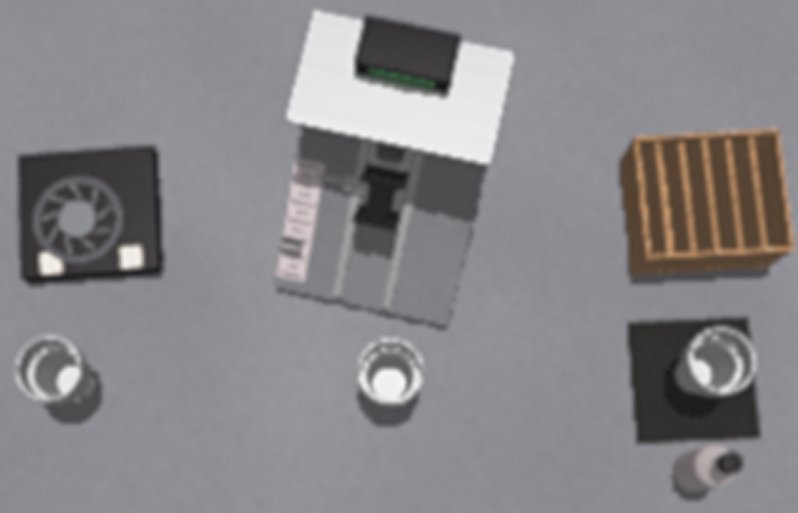

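View pics/c2.png

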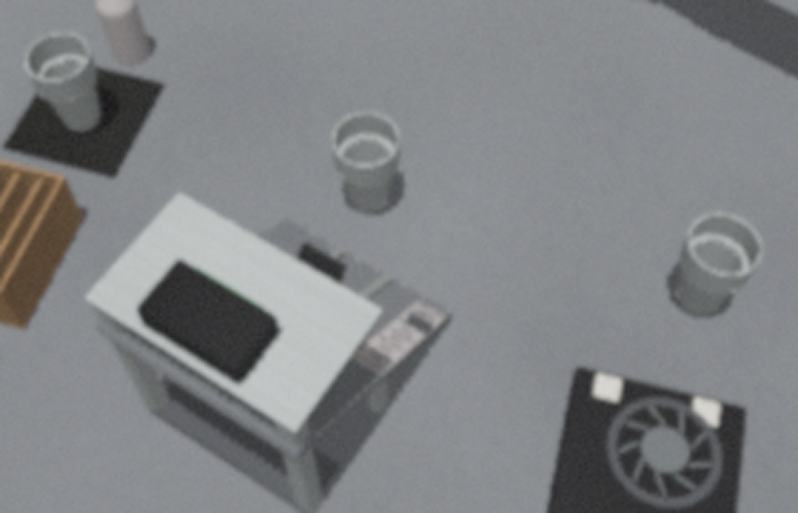

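The enlarged crops give these positions:
- Rim centres in the top crop: side (48,370), lane (390,371), base (719,362).
- Rim centres in the scene crop: side (722,246), lane (366,141), base (62,62).
- Deck front corners in the top crop: (277,290) and (447,327).
- Handle: (382,196). Cursor: about (292,246).

```bash
cat > h.py <<'E'
import numpy as np, cv2
from rig import ctrl
from scipy.spatial.transform import Rotation as Ro
np.set_printoptions(precision=4,suppress=True)
def ray(c,uv,pose=None):
    C=ctrl.calibration(c);d=np.linalg.solve(C['intrinsics'],[uv[0],uv[1],1.])
    if pose is None: R=C['R'].T;o=-R@C['t']
    else:
        T=C['tool_from_camera'];p,Rt=pose;R=Rt@T[:3,:3];o=p+Rt@T[:3,3]
    d=R@d;return o,d/np.linalg.norm(d)
def plane(r,z): o,d=r;return o+d*(z-o[2])/d[2]
def tri(a,b):
    (o,d),(q,e)=a,b;A=np.c_[d,-e];s=np.linalg.lstsq(A,q-o,rcond=None)[0];x,y=o+d*s[0],q+e*s[1]
    return (x+y)/2,np.linalg.norm(x-y)
def pose(s=None):
    s=s or ctrl.sense();q=s['orientation'];return np.array(s['position']),Ro.from_quat([q[1],q[2],q[3],q[0]]).as_matrix()
def rel(p,R):
    "dp, twist (deg) in the present tool frame to a world target"
    P,T=pose();return T.T@(np.array(p)-P),Ro.from_matrix(T.T@R).as_rotvec(degrees=True)
ct=lambda u,v:(195+u/2.85,88+v/2.85)
cs=lambda u,v:(190+u/2.85,130+v/2.85)
E
python3 - <<'E'
from h import *
for n,a,b in(('side',(48,370),(722,246)),('lane',(390,371),(366,141)),('base',(719,362),(62,62))):
    ra,rb=ray('top',ct(*a)),ray('scene',cs(*b));z=.104 if n=='base' else .1
    print(n,tri(ra,rb),plane(ra,z),plane(rb,z))
L,Rr=plane(ray('top',ct(277,290)),.015),plane(ray('top',ct(447,327)),.015)
d=L-Rr;print('front',L,Rr,np.linalg.norm(d),'yaw',np.degrees(np.arctan2(-d[0],d[1])))
yaw=np.arctan2(-d[0],d[1]);M=(L+Rr)/2
A,B=plane(ray('top',ct(288,120)),.216),plane(ray('top',ct(490,163)),.216);e=A-B;print('shelf',A,B,np.linalg.norm(e),np.degrees(np.arctan2(-e[0],e[1])))
ax=np.array([np.cos(yaw),np.sin(yaw),0]);O=M+.111*ax;O[2]=0;print('origin',O,'from shelf',(A+B)/2-.005*ax)
# handle top crop
h=plane(ray('top',ct(382,196)),.136);print('handle top',h,'pred',O-.031*ax+[0,0,.136])
for n,uv in(('bottle',(730,462)),('matTL',(628,323)),('matTR',(747,318)),('matBR',(759,437)),('matBL',(637,442)),('cart',(640,255)),('blowBL',(25,280)),('blowBR',(160,270)),('blowTR',(155,148))):
    print(n,plane(ray('top',ct(*uv)),dict(b=.135,m=.004,c=.075)[n[0]] if n[:2]!='bl' else .026))
E
```

```text
side (array([0.4789, 0.3384, 0.0928]), np.float64(0.0004209627182879963)) [0.4778 0.3365 0.1   ] [0.4838 0.3373 0.1   ]
lane (array([0.4833, 0.0035, 0.0944]), np.float64(0.002171164761828332)) [0.4828 0.0026 0.1   ] [0.4867 0.0062 0.1   ]
base (array([ 0.4977, -0.3172,  0.0933]), np.float64(0.0036433426825050975)) [ 0.4968 -0.3156  0.104 ] [ 0.5043 -0.3079  0.104 ]
front [0.5803 0.1228 0.015 ] [ 0.5434 -0.0583  0.015 ] 0.18478753368326134 yaw -11.51952976654046
shelf [0.6942 0.1003 0.216 ] [ 0.6563 -0.0828  0.216 ] 0.18698536911644834 -11.70227246542522
origin [0.6707 0.0101 0.    ] from shelf [0.6704 0.0097 0.216 ]
handle top [0.6487 0.0133 0.136 ] pred [0.6403 0.0163 0.136 ]
bottle [ 0.3983 -0.3125  0.135 ]
matTL [ 0.5532 -0.2516  0.004 ]
matTR [ 0.5609 -0.3782  0.004 ]
matBR [ 0.4344 -0.3851  0.004 ]
matBL [ 0.4268 -0.2579  0.004 ]
cart [ 0.6098 -0.2492  0.075 ]
blowBL [0.5841 0.3893 0.026 ]
blowBR [0.5975 0.2466 0.026 ]
blowTR [0.7329 0.2591 0.026 ]
```

```bash
cat >> h.py <<'E'
DOWN=np.array([[-1,0,0],[0,1,0],[0,0,-1.]])
E
python3 - <<'E'
from h import *
print(rel([.480,.337,.19],DOWN))
E
```

```text
(array([-0.2877, -0.1384,  0.0531]), array([ -0.0848,  -0.0211, -25.5392]))
```

Emit:
drive_tool --twist '[[0,0,-3],[0,0,-7],[0,0,-11],[0,0,-15],[0,0,-19],[0,0,-23],[0,0,-25.5],[0,0,-25.5]]' --dp '[[-0.03,-0.014,0.005],[-0.07,-0.034,0.013],[-0.11,-0.053,0.02],[-0.15,-0.072,0.028],[-0.19,-0.091,0.035],[-0.23,-0.111,0.043],[-0.265,-0.128,0.05],[-0.288,-0.138,0.053]]' --gripper '[0.0918,0.0918,0.0918,0.0918,0.0918,0.0918,0.0918,0.0918]'

```text
t: 0.82
position: [0.4813, 0.3354, 0.1899]
orientation: [-0.0, -0.001, 1.0, -0.0]
ft_force: [0.1, 1.1, -0.7]
finger_gap: 1.001
finger_force: 0.0
```

```bash
cat >> h.py <<'E'
def shot(name,z=.1,c=None):
    "wrist picture; fits the cup rim: bright pixels' hull ellipse near the expected rim centre -> world"
    P=pose();im=ctrl.get_image('wrist');cv2.imwrite(f'pics/{name}.png',im);return P,im
E
python3 - <<'E'
from h import *
P,im=shot('w1');print(P)
E
```

```text
(array([0.4813, 0.3354, 0.1899]), array([[-1.    , -0.0014, -0.0007],
       [-0.0014,  1.    , -0.0008],
       [ 0.0007, -0.0008, -1.    ]]))
```

View pics/w1.png

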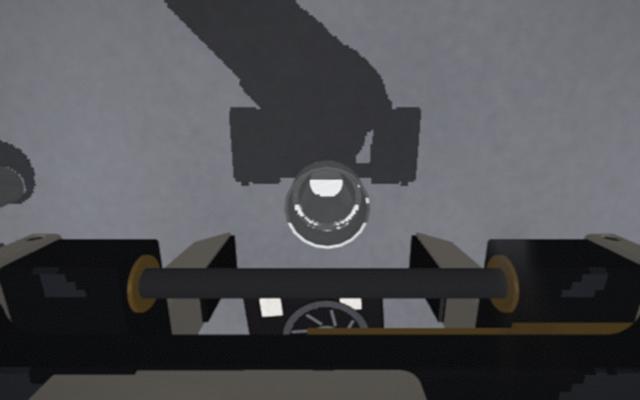

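The wrist view shows the cup_side rim between the fingers. It spans u 286–370 and v 160–248, so its centre is about (328,204).

Run:
```python
from h import *
P=pose()
f=lambda u,v:plane(ray('wrist',(u,v),P),.1)
print(f(286,204),f(370,204),f(328,160),f(328,248),f(328,204))
c=(f(286,204)+f(370,204)+f(328,160)+f(328,248))/4;print(c)
c[2]=.09;print(rel(c,DOWN))
```

```text
[0.4825 0.2987 0.1   ] [0.4831 0.3603 0.1   ] [0.4504 0.3298 0.1   ] [0.5178 0.3293 0.1   ] [0.4828 0.3295 0.1   ]
[0.4834 0.3295 0.1   ]
(array([0.0051, 0.0045, 0.0983]), array([-0.4323,  0.0937, -0.6635]))
```

Run:
```python
from h import *
for i in range(2):
    s=ctrl.sense();print(s['t'],s['position'],s['orientation'],np.abs(s['qvel']).max())
```

```text
0.8667 [0.4883 0.3257 0.1884] [ 0.0008  0.0058  1.     -0.0038] 0.1712420566008439
0.8667 [0.4883 0.3257 0.1884] [ 0.0008  0.0058  1.     -0.0038] 0.1712420566008439
```

Run:
```python
from h import *
P=(np.array([0.4813,0.3354,0.1899]),np.array([[-1,-.0014,-.0007],[-.0014,1,-.0008],[.0007,-.0008,-1.]]))
f=lambda u,v:plane(ray('wrist',(u,v),P),.1)
c=(f(286,204)+f(370,204)+f(328,160)+f(328,248))/4;print(c)
```

```text
[0.4766 0.3398 0.1   ]
```

Emit:
drive_tool --twist '[[0,0,0],[0,0,0],[0,0,0],[0,0,0],[0,0,0],[0,0,0],[0,0,0],[0,0,0]]' --dp '[[0.003,0.002,0.01],[0.003,0.002,0.03],[0.003,0.002,0.055],[0.003,0.002,0.08],[0.003,0.002,0.095],[0.003,0.002,0.1],[0.003,0.002,0.1],[0.003,0.002,0.1]]' --gripper '[0.0918,0.0918,0.0918,0.0918,0.0918,0.0918,0.055,0.055]'

```text
t: 1.53
position: [0.4773, 0.3406, 0.0911]
orientation: [-0.0, -0.0, 1.0, 0.0]
ft_force: [0.3, -0.2, 0.1]
finger_gap: 0.903
finger_force: 0.0
```

Emit:
drive_tool --twist '[[0,0,0],[0,0,0],[0,0,0],[0,0,0],[0,0,0],[0,0,0],[0,0,0],[0,0,0]]' --dp '[[0,0,0],[0,0,0],[0,0,0],[0,0,0],[0,0,0],[0,0,0],[0,0,-0.01],[0,0,-0.03]]' --gripper '[0.05,0.05,0.05,0.05,0.05,0.05,0.05,0.05]'

```text
t: 2.2
position: [0.4758, 0.3383, 0.119]
orientation: [-0.002, 0.0, 1.0, -0.001]
ft_force: [-0.6, 0.0, -1.5]
finger_gap: 0.678
finger_force: 29.9
```

Emit:
drive_tool --twist '[[0,0,0],[0,0,0],[0,0,0],[0,0,0],[0,0,0],[0,0,0],[0,0,0],[0,0,0]]' --dp '[[0,-0.01,-0.025],[0,-0.03,-0.055],[0,-0.06,-0.085],[-0.005,-0.092,-0.115],[-0.01,-0.125,-0.145],[-0.015,-0.16,-0.165],[-0.02,-0.198,-0.178],[-0.025,-0.237,-0.18]]' --gripper '[0.05,0.05,0.05,0.05,0.05,0.05,0.05,0.05]'

```text
t: 2.87
position: [0.5033, 0.104, 0.3044]
orientation: [0.003, -0.001, 1.0, 0.001]
ft_force: [1.9, -0.3, -0.6]
finger_gap: 0.675
finger_force: 29.9
```

Emit:
drive_tool --twist '[[0,0,0],[0,0,0],[0,0,0],[0,0,0],[0,0,0],[0,0,0],[0,0,0],[0,0,0]]' --dp '[[-0.007,-0.04,0],[-0.013,-0.08,0],[-0.02,-0.12,0],[-0.027,-0.16,0],[-0.033,-0.2,0],[-0.04,-0.24,0],[-0.046,-0.28,0],[-0.05,-0.315,0]]' --gripper '[0.05,0.05,0.05,0.05,0.05,0.05,0.05,0.05]'

```text
t: 3.53
position: [0.5516, -0.2136, 0.3009]
orientation: [0.0, 0.001, 1.0, -0.0]
ft_force: [0.0, -0.8, -1.2]
finger_gap: 0.676
finger_force: 29.9
```

Emit:
drive_tool --twist '[[0,0,0],[0,0,0],[0,0,0],[0,0,0],[0,0,0],[0,0,0],[0,0,0],[0,0,0]]' --dp '[[-0.002,-0.03,0],[-0.003,-0.055,0],[-0.004,-0.075,0],[-0.005,-0.09,0],[-0.005,-0.1,0],[-0.005,-0.103,0],[-0.005,-0.103,0],[-0.005,-0.103,0]]' --gripper '[0.05,0.05,0.05,0.05,0.05,0.05,0.05,0.05]'

```text
t: 4.2
position: [0.5573, -0.3121, 0.3006]
orientation: [-0.0, -0.0, 1.0, 0.001]
ft_force: [-0.6, -0.3, -0.9]
finger_gap: 0.675
finger_force: 29.9
```

Run:
```python
from h import *
P,im=shot('w2');print(P,np.abs(ctrl.sense()['qvel']).max())
```

```text
(array([ 0.5573, -0.3121,  0.3006]), array([[-1.    , -0.0009, -0.    ],
       [-0.0009,  1.    ,  0.0012],
       [ 0.    ,  0.0012, -1.    ]])) 0.005346741308978176
```

View pics/w2.png

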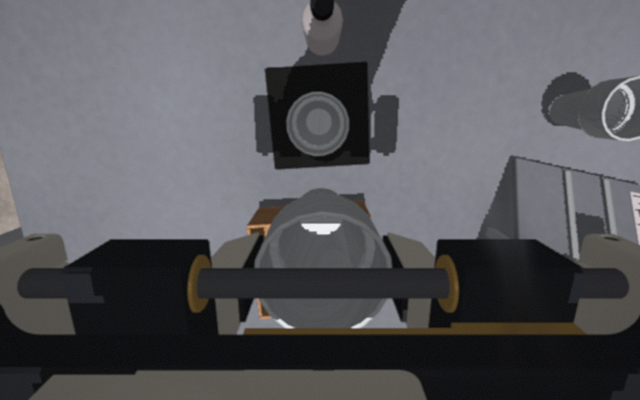

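The wrist view shows cup_base on the mat with its rim centred at about (318,124). The held cup is clear of it.

Run:
```python
from h import *
im=cv2.imread('pics/w2.png',0);x0,y0=272,78;roi=im[y0:164,x0:364]
m=(roi>60).astype(np.uint8)
cs_,_=cv2.findContours(m,cv2.RETR_EXTERNAL,cv2.CHAIN_APPROX_NONE)
P=(np.array([.5573,-.3121,.3006]),pose()[1])
for c in sorted(cs_,key=cv2.contourArea)[-2:]:
    e=cv2.fitEllipse(c) if len(c)>5 else None
    if e: 
        uv=np.array(e[0])+[x0,y0];print(uv,e[1:],cv2.boundingRect(c),plane(ray('wrist',uv,P),.104))
```

```text
[272.8736 159.8123] ((1.993787169456482, 13.94446849822998), 176.29920959472656) (0, 74, 3, 12) [ 0.535  -0.3634  0.104 ]
[317.3165 123.4379] ((61.78986740112305, 63.60282516479492), 173.86053466796875) (14, 14, 63, 64) [ 0.4981 -0.3169  0.104 ]
```

Emit:
drive_tool --twist '[[0,0,0],[0,0,0],[0,0,0],[0,0,0],[0,0,0],[0,0,0],[0,0,0],[0,0,0]]' --dp '[[0.01,-0.001,0.005],[0.03,-0.003,0.015],[0.05,-0.005,0.03],[0.058,-0.005,0.05],[0.059,-0.005,0.065],[0.059,-0.005,0.07],[0.059,-0.005,0.07],[0.059,-0.005,0.07]]' --gripper '[0.05,0.05,0.05,0.05,0.05,0.05,0.05,0.05]'

```text
t: 4.92
position: [0.499, -0.3178, 0.2312]
orientation: [0.0, -0.001, 1.0, 0.0]
ft_force: [0.2, -0.7, -0.7]
finger_gap: 0.676
finger_force: 29.9
```

Emit:
drive_tool --twist '[[0,0,0],[0,0,0],[0,0,0],[0,0,0],[0,0,0],[0,0,0],[0,0,0],[0,0,0]]' --dp '[[0.001,0.001,0.01],[0.001,0.001,0.025],[0.001,0.001,0.045],[0.001,0.001,0.065],[0.001,0.001,0.08],[0.001,0.001,0.088],[0.001,0.001,0.09],[0.001,0.001,0.09]]' --gripper '[0.05,0.05,0.05,0.05,0.05,0.05,0.05,0.05]'

```text
t: 5.58
position: [0.4972, -0.3174, 0.1404]
orientation: [-0.0, 0.0, 1.0, 0.0]
ft_force: [0.2, 0.2, -1.4]
finger_gap: 0.675
finger_force: 29.9
```

Emit:
drive_tool --twist '[[0,0,0],[0,0,0],[0,0,0],[0,0,0],[0,0,0],[0,0,0],[0,0,0],[0,0,0]]' --dp '[[0,0,0.002],[0,0,0.004],[0,0,0.006],[0,0,0.008],[0,0,0.01],[0,0,0.011],[0,0,0.011],[0,0,0.011]]' --gripper '[0.05,0.05,0.05,0.05,0.05,0.05,0.05,0.05]'

```text
t: 6.25
position: [0.4983, -0.3169, 0.1315]
orientation: [0.001, -0.0, 1.0, 0.0]
ft_force: [-1.4, 4.1, 11.6]
finger_gap: 0.678
finger_force: 30.0
```

Emit:
drive_tool --twist '[[0,0,0],[0,0,0],[0,0,0],[0,0,0],[0,0,0],[0,0,0],[0,0,0],[0,0,0]]' --dp '[[0,0,0],[0,0,0],[0,0,0],[0,0,0],[0,0,-0.01],[0,0,-0.035],[0.02,0.01,-0.07],[0.05,0.03,-0.1]]' --gripper '[0.0918,0.0918,0.0918,0.0918,0.0918,0.0918,0.0918,0.0918]'

```text
t: 6.92
position: [0.4517, -0.2914, 0.2283]
orientation: [0.001, 0.001, 1.0, -0.001]
ft_force: [1.7, -0.5, 1.8]
finger_gap: 0.997
finger_force: 0.0
```

Run:
```python
from h import *
b=ctrl.get_image('scene');cv2.imwrite('pics/s1.png',cv2.resize(b[110:220,140:340],None,fx=4,fy=4,interpolation=cv2.INTER_CUBIC))
s=ctrl.sense();print(s['position'],s['t'])
```

```text
[ 0.4479 -0.2885  0.2331] 6.9667
```

View pics/s1.png

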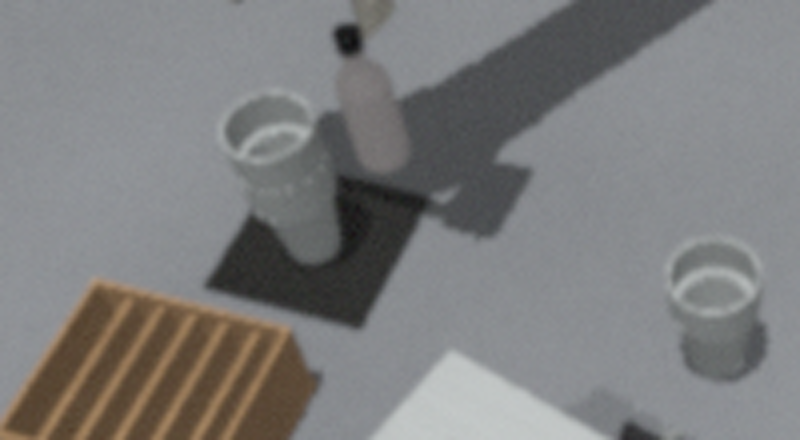

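cup_side now stands upright in cup_base with only its collar showing, and its rim is at crop (267,128). The bottle and carton are undisturbed. Next is cup_lane.

Emit:
drive_tool --twist '[[0,0,0],[0,0,0],[0,0,0],[0,0,0],[0,0,0],[0,0,0],[0,0,0],[0,0,0]]' --dp '[[-0.003,0.02,0],[-0.008,0.055,0],[-0.013,0.095,0],[-0.018,0.135,0.005],[-0.023,0.175,0.01],[-0.028,0.215,0.015],[-0.032,0.25,0.02],[-0.034,0.275,0.02]]' --gripper '[0.0918,0.0918,0.0918,0.0918,0.0918,0.0918,0.0918,0.0918]'

```text
t: 7.63
position: [0.4842, -0.0111, 0.2061]
orientation: [-0.0, -0.001, 1.0, 0.001]
ft_force: [-0.5, -0.6, 0.3]
finger_gap: 1.001
finger_force: 0.0
```

Emit:
drive_tool --twist '[[0,0,0],[0,0,0],[0,0,0],[0,0,0],[0,0,0],[0,0,0],[0,0,0],[0,0,0]]' --dp '[[0,0.01,0.01],[0,0.015,0.015],[0,0.015,0.02],[0,0.015,0.02],[0,0.015,0.02],[0,0.015,0.02],[0,0.015,0.02],[0,0.015,0.02]]' --gripper '[0.0918,0.0918,0.0918,0.0918,0.0918,0.0918,0.0918,0.0918]'

```text
t: 8.3
position: [0.4847, -0.0008, 0.1865]
orientation: [0.0, 0.001, 1.0, -0.0]
ft_force: [0.0, 0.8, -0.5]
finger_gap: 0.998
finger_force: 0.0
```

Run:
```python
from h import *
P,im=shot('w3');print(P)
```

```text
(array([ 0.4847, -0.0008,  0.1865]), array([[-1.    ,  0.0022,  0.0005],
       [ 0.0022,  1.    , -0.0002],
       [-0.0005, -0.0002, -1.    ]]))
```

View pics/w3.png

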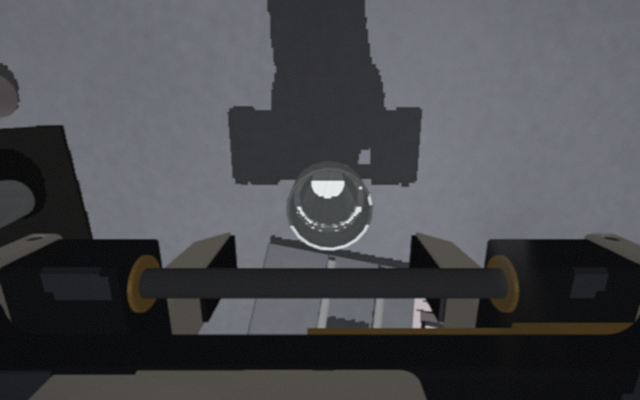

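cup_lane's rim spans u 288–373 and v 161–249, so its centre is about (330,205).

Run:
```python
from h import *
P=pose()
f=lambda u,v:plane(ray('wrist',(u,v),P),.1)
c=(f(288,205)+f(373,205)+f(330,161)+f(330,249))/4;print(c);c[2]=.09;print(P[0],rel(c,DOWN))
# nested rim check in first scene shot after nesting
print(plane(ray('scene',(140+267/4,110+128/4)),.139))
```

```text
[0.4799 0.0055 0.1   ]
[ 0.4847 -0.0006  0.1865] (array([0.0049, 0.0061, 0.0965]), array([-0.0067,  0.0314, -0.1051]))
[ 0.5014 -0.3147  0.139 ]
```

Emit:
drive_tool --twist '[[0,0,0],[0,0,0],[0,0,0],[0,0,0],[0,0,0],[0,0,0],[0,0,0],[0,0,0]]' --dp '[[0.003,0.005,0.01],[0.004,0.006,0.03],[0.004,0.006,0.055],[0.004,0.006,0.08],[0.004,0.006,0.092],[0.004,0.006,0.0965],[0.004,0.006,0.0965],[0.004,0.006,0.0965]]' --gripper '[0.0918,0.0918,0.0918,0.0918,0.0918,0.0918,0.05,0.05]'

```text
t: 9.02
position: [0.4806, 0.0064, 0.0899]
orientation: [0.0, 0.0, 1.0, 0.0]
ft_force: [1.7, -1.4, 0.1]
finger_gap: 0.902
finger_force: 0.0
```

Emit:
drive_tool --twist '[[0,0,0],[0,0,0],[0,0,0],[0,0,0],[0,0,0],[0,0,0],[0,0,0],[0,0,0]]' --dp '[[0,0,0],[0,0,0],[0,0,0],[0,0,0],[0,0,0],[0,0,0],[0,0,0],[0,0,0]]' --gripper '[0.05,0.05,0.05,0.05,0.05,0.05,0.05,0.05]'

```text
t: 9.68
position: [0.4814, 0.0058, 0.0906]
orientation: [0.001, 0.001, 1.0, -0.0]
ft_force: [-0.2, -0.8, 5.4]
finger_gap: 0.697
finger_force: 30.0
```

Emit:
drive_tool --twist '[[0,0,0],[0,0,0],[0,0,0],[0,0,0],[0,0,0],[0,0,0],[0,0,0],[0,0,0]]' --dp '[[0,0,0],[0,0,-0.005],[0,0,-0.015],[0,0,-0.03],[0,0,-0.05],[0,0,-0.07],[0,0,-0.08],[0,0,-0.08]]' --gripper '[0.05,0.05,0.05,0.05,0.05,0.05,0.05,0.05]'

```text
t: 10.35
position: [0.4822, 0.0062, 0.1723]
orientation: [0.002, 0.0, 1.0, -0.0]
ft_force: [0.2, 0.1, -0.6]
finger_gap: 0.694
finger_force: 30.0
```

Emit:
drive_tool --twist '[[0,0,0],[0,0,0],[0,0,0],[0,0,0],[0,0,0],[0,0,0],[0,0,0],[0,0,0]]' --dp '[[0,-0.005,-0.02],[0,-0.02,-0.05],[0,-0.04,-0.08],[0,-0.065,-0.11],[-0.005,-0.095,-0.135],[-0.01,-0.13,-0.15],[-0.018,-0.168,-0.16],[-0.026,-0.206,-0.165]]' --gripper '[0.05,0.05,0.05,0.05,0.05,0.05,0.05,0.05]'

```text
t: 11.02
position: [0.5067, -0.2016, 0.3359]
orientation: [0.001, -0.0, 1.0, -0.0]
ft_force: [0.3, 0.6, -1.4]
finger_gap: 0.694
finger_force: 30.0
```

Emit:
drive_tool --twist '[[0,0,0],[0,0,0],[0,0,0],[0,0,0],[0,0,0],[0,0,0],[0,0,0],[0,0,0]]' --dp '[[-0.01,-0.037,0],[-0.02,-0.067,0],[-0.032,-0.09,0],[-0.043,-0.106,0],[-0.049,-0.114,0],[-0.05,-0.116,0],[-0.05,-0.116,0],[-0.05,-0.116,0]]' --gripper '[0.05,0.05,0.05,0.05,0.05,0.05,0.05,0.05]'

```text
t: 11.68
position: [0.5561, -0.3143, 0.3341]
orientation: [-0.001, -0.0, 1.0, 0.001]
ft_force: [0.8, 0.0, -0.9]
finger_gap: 0.694
finger_force: 30.0
```

Run:
```python
from h import *
P,im=shot('w4');print(P[0],np.abs(ctrl.sense()['qvel']).max())
g=cv2.cvtColor(im,cv2.COLOR_BGR2GRAY);x0,y0=250,60;roi=g[y0:185,x0:385]
m=(roi>60).astype(np.uint8)
for c in sorted(cv2.findContours(m,cv2.RETR_EXTERNAL,cv2.CHAIN_APPROX_NONE)[0],key=cv2.contourArea)[-3:]:
    if len(c)>5:
        e=cv2.fitEllipse(c);uv=np.array(e[0])+[x0,y0];print(uv,e[1:],cv2.boundingRect(c),plane(ray('wrist',uv,P),.139))
a=cv2.imread('pics/w2.png');cv2.imwrite('pics/v9.png',np.vstack([np.hstack([a[60:360,190:450],im[60:360,190:450]])]))
```

```text
[ 0.5561 -0.3143  0.3341] 0.008949256046782409
[376.559  80.585] ((16.699684143066406, 40.48373031616211), 9.986045837402344) (117, 0, 18, 42) [ 0.4559 -0.261   0.139 ]
[319.2763 124.9495] ((61.92613220214844, 63.815311431884766), 178.20025634765625) (38, 33, 63, 65) [ 0.498 -0.317  0.139]
[316.2832 122.1071] ((136.66470336914062, 147.8806610107422), 106.0522232055664) (0, 0, 135, 125) [ 0.4952 -0.32    0.139 ]
```

View pics/v9.png

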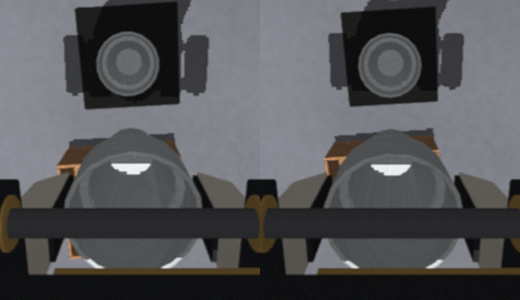

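The nested rim is centred on (0.498, -0.317), so the first cup is seated. The held cup sits in the gripper the same way as the first one did.

Emit:
drive_tool --twist '[[0,0,0],[0,0,0],[0,0,0],[0,0,0],[0,0,0],[0,0,0],[0,0,0],[0,0,0]]' --dp '[[0.01,-0.001,0.005],[0.03,-0.003,0.015],[0.05,-0.003,0.03],[0.057,-0.003,0.05],[0.058,-0.003,0.065],[0.058,-0.003,0.07],[0.058,-0.003,0.07],[0.058,-0.003,0.07]]' --gripper '[0.05,0.05,0.05,0.05,0.05,0.05,0.05,0.05]'

```text
t: 12.4
position: [0.499, -0.3182, 0.2656]
orientation: [0.0, -0.0, 1.0, -0.0]
ft_force: [0.6, -0.1, -1.4]
finger_gap: 0.692
finger_force: 30.0
```

Emit:
drive_tool --twist '[[0,0,0],[0,0,0],[0,0,0],[0,0,0],[0,0,0],[0,0,0],[0,0,0],[0,0,0]]' --dp '[[0,0,0.01],[0,0,0.025],[0,0,0.045],[0,0,0.065],[0,0,0.08],[0,0,0.088],[0,0,0.09],[0,0,0.09]]' --gripper '[0.05,0.05,0.05,0.05,0.05,0.05,0.05,0.05]'

```text
t: 13.07
position: [0.4985, -0.3187, 0.1745]
orientation: [-0.0, 0.0, 1.0, 0.0]
ft_force: [-0.3, 0.7, -1.3]
finger_gap: 0.699
finger_force: 30.0
```

Emit:
drive_tool --twist '[[0,0,0],[0,0,0],[0,0,0],[0,0,0],[0,0,0],[0,0,0],[0,0,0],[0,0,0]]' --dp '[[0,0.001,0.002],[0,0.001,0.004],[0,0.001,0.006],[0,0.001,0.008],[0,0.001,0.01],[0,0.001,0.0115],[0,0.001,0.0115],[0,0.001,0.0115]]' --gripper '[0.05,0.05,0.05,0.05,0.05,0.05,0.05,0.05]'

```text
t: 13.73
position: [0.4998, -0.3178, 0.1656]
orientation: [0.002, 0.0, 1.0, -0.0]
ft_force: [-1.9, 3.0, 12.3]
finger_gap: 0.695
finger_force: 30.0
```

Emit:
drive_tool --twist '[[0,0,0],[0,0,0],[0,0,0],[0,0,0],[0,0,0],[0,0,0],[0,0,0],[0,0,0]]' --dp '[[0,0,0],[0,0,0],[0,0,0],[0,0,0],[0,0,-0.01],[0,0,-0.035],[0,0.005,-0.065],[0.01,0.02,-0.09]]' --gripper '[0.0918,0.0918,0.0918,0.0918,0.0918,0.0918,0.0918,0.0918]'

```text
t: 14.4
position: [0.4894, -0.2999, 0.2552]
orientation: [0.001, 0.001, 1.0, -0.001]
ft_force: [0.2, -0.7, 1.2]
finger_gap: 1.0
finger_force: 0.0
```

```bash
cat >> h.py <<'E'
YAW=np.radians(-11.6);AX=np.array([np.cos(YAW),np.sin(YAW),0]);GY=np.array([-np.sin(YAW),np.cos(YAW),0]);Z=np.array([0,0,1.])
s35,c35=np.sin(np.radians(35)),np.cos(np.radians(35))
UP=c35*AX+s35*Z;N=-s35*AX+c35*Z;RG=np.c_[-UP,GY,-N];O=np.array([.6705,.010,0]);GRIP=O-.023*AX+.125*Z
E
python3 - <<'E'
from h import *
cv2.imwrite('pics/s5.png',ctrl.get_image('scene'));cv2.imwrite('pics/t5.png',ctrl.get_image('top'))
t=GRIP+.11*N-.01*UP;print(GRIP,t,pose()[0],rel(t,RG))
E
```

```text
[0.648  0.0146 0.125 ] [0.5781 0.029  0.2094] [ 0.4904 -0.2973  0.2586] (array([-0.0877,  0.3264,  0.0488]), array([  3.4254, -34.4759,  11.3197]))
```

Emit:
drive_tool --twist '[[0.2,-2,0.7],[0.7,-6.5,2],[1.2,-11.5,3.7],[1.7,-17,5.5],[2.2,-22,7.2],[2.7,-27,8.8],[3.1,-31.5,10.3],[3.4,-34.5,11.3]]' --dp '[[-0.003,0.02,0],[-0.012,0.058,0],[-0.022,0.098,0],[-0.034,0.138,0.005],[-0.046,0.178,0.01],[-0.058,0.218,0.018],[-0.07,0.258,0.028],[-0.08,0.295,0.038]]' --gripper '[0.0918,0.0918,0.0918,0.0918,0.0918,0.0918,0.0918,0.0918]'

```text
t: 15.17
position: [0.5503, -0.0731, 0.2297]
orientation: [0.258, 0.089, 0.961, -0.039]
ft_force: [0.0, -1.6, 0.9]
finger_gap: 0.999
finger_force: 0.0
```

Run:
```python
from h import *
t=GRIP+.11*N-.01*UP;print(pose()[0],rel(t,RG))
```

```text
[ 0.5503 -0.0731  0.2297] (array([0.002 , 0.1061, 0.0188]), array([-1.1227, -4.7775,  1.3628]))
```

Emit:
drive_tool --twist '[[-0.5,-2,0.5],[-0.8,-4,1],[-1.1,-4.8,1.4],[-1.1,-4.8,1.4],[-1.1,-4.8,1.4],[-1.1,-4.8,1.4],[-1.1,-4.8,1.4],[-1.1,-4.8,1.4]]' --dp '[[0,0.02,0],[0,0.045,0],[0,0.065,0.002],[0.001,0.08,0.005],[0.001,0.09,0.007],[0.001,0.09,0.008],[0.001,0.09,0.008],[0.001,0.09,0.008]]' --gripper '[0.0918,0.0918,0.0918,0.0918,0.0918,0.0918,0.0918,0.0918]'

```text
t: 15.83
position: [0.5711, 0.01, 0.2197]
orientation: [0.298, 0.099, 0.949, -0.032]
ft_force: [-0.3, -0.3, 0.8]
finger_gap: 1.001
finger_force: 0.0
```

Run:
```python
from h import *
t=GRIP+.11*N-.01*UP;print(pose()[0],rel(t,RG),ctrl.sense()['t'])
```

```text
[0.5711 0.01   0.2197] (array([0.0034, 0.0201, 0.0102]), array([-0.2677, -0.1149, -0.1914])) 15.8333
```

Emit:
drive_tool --twist '[[0,0,0],[0,0,0],[0,0,0],[0,0,0],[0,0,0],[0,0,0],[0,0,0],[0,0,0]]' --dp '[[0.001,0.008,0.003],[0.002,0.016,0.007],[0.003,0.02,0.01],[0.003,0.02,0.01],[0.003,0.02,0.01],[0.003,0.02,0.01],[0.003,0.02,0.01],[0.003,0.02,0.01]]' --gripper '[0.0918,0.0918,0.0918,0.0918,0.0918,0.0918,0.0918,0.0918]'

```text
t: 16.5
position: [0.5786, 0.0293, 0.2102]
orientation: [0.299, 0.099, 0.949, -0.032]
ft_force: [0.3, 0.2, 0.4]
finger_gap: 0.998
finger_force: 0.0
```

Run:
```python
from h import *
P,im=shot('w5');t=GRIP+.11*N-.01*UP;print(repr(P),rel(t,RG))
np.save('P5.npy',np.c_[P[0],P[1]])
# predicted pixels of grip top and deck items
C=ctrl.calibration('wrist');T=C['tool_from_camera']
def proj(X):
    X=P[1].T@(X-P[0]);X=T[:3,:3].T@(X-T[:3,3]);u=C['intrinsics']@X;return u[:2]/u[2]
D=GRIP-.04*N
print('top',proj(D+.054*N),'ptr',proj(D+.068*GY+.01*N),'cur.06',proj(D+.072*GY+.01*N-.06*UP),'cur.105',proj(D+.072*GY+.01*N-.105*UP))
cv2.imwrite('pics/v10.png',cv2.resize(im[0:260,220:520],None,fx=2.3,fy=2.3,interpolation=cv2.INTER_CUBIC))
```

```text
(array([0.5786, 0.0293, 0.2102]), array([[-0.8023,  0.2061,  0.5602],
       [ 0.1683,  0.9785, -0.1189],
       [-0.5727, -0.0012, -0.8198]])) (array([ 0.0008, -0.0006,  0.0005]), array([-0.2129, -0.065 , -0.1908]))
top [322.0869 220.029 ] ptr [397.8431 204.012 ] cur.06 [406.6049 136.335 ] cur.105 [410.1866  80.213 ]
```

View pics/v10.png

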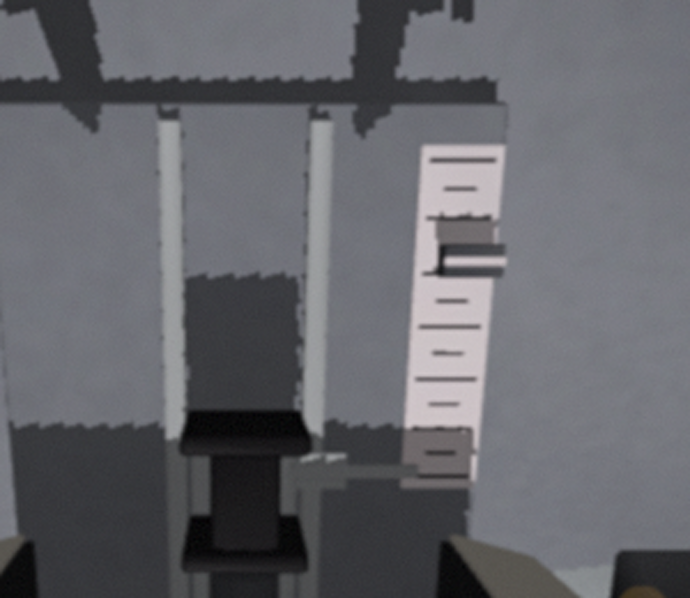

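The picture shows the handle waist centred at crop u 245, with the flange tops near v 440–455 and 548–570. The pointer tip is at about (418,470) and the inner end of the cursor's white line at (445,262).

Run:
```python
from h import *
A=np.load('P5.npy');P=(A[:,0],A[:,1:]);D=GRIP-.04*N
def dk(cu,cv_,h):
    o,d=ray('wrist',(220+cu/2.3,cv_/2.3),P);p=o+d*((D+h*N-o)@N)/(d@N);q=p-D;return q@UP,q@GY
f=lambda *a:np.round(np.array(dk(*a))*1000,1)
print('ptr',f(418,470,.01),'cur',f(445,262,.01),'draw',f(418,470,.01)-f(445,262,.01))
for n,a in dict(flF=(245,440),flF2=(245,455),flR=(245,548),flR2=(245,570),L=(183,450),R=(311,450),waistL=(211,500),waistR=(280,500)).items(): print(n,f(*a,.054))
print('deck front L',f(5,103,0),f(506,103,0),'rails',f(170,125,0),f(322,125,0))
im=cv2.imread('pics/w5.png',0).astype(int)
print('line cols',[ (r,im[r,415:438:4].tolist()) for r in range(104,122)])
print('ptr rows',[ (r,im[r,360:412:6].tolist()) for r in range(196,216)])
```

```text
ptr [ 0.3 71.5] cur [-78.4  76.5] draw [78.7 -5. ]
flF [-22.8   3.4]
flF2 [-17.7   3.4]
flR [15.1  3.4]
flR2 [23.2  3.4]
L [-19.5 -16.9]
R [-19.4  25.1]
waistL [-2.2 -8. ]
waistR [-2.1 15.1]
deck front L [-134.  -82.] [-133.1   97.1] rails [-126.5  -23.1] [-126.2   31.6]
line cols [(104, [107, 109, 108, 109, 110, 148]), (105, [98, 96, 98, 98, 98, 134]), (106, [66, 69, 69, 71, 75, 93]), (107, [56, 62, 62, 66, 67, 73]), (108, [62, 66, 67, 70, 71, 75]), (109, [64, 64, 66, 67, 71, 72]), (110, [75, 77, 75, 77, 81, 81]), (111, [126, 126, 126, 127, 127, 126]), (112, [181, 183, 181, 180, 178, 176]), (113, [200, 198, 198, 196, 194, 193]), (114, [189, 185, 186, 186, 184, 182]), (115, [146, 144, 144, 144, 144, 144]), (116, [89, 91, 90, 91, 93, 95]), (117, [64, 67, 67, 71, 70, 74]), (118, [62, 63, 64, 67, 68, 71]), (119, [69, 67, 69, 71, 71, 77]), (120, [117, 116, 118, 118, 120, 96]), (121, [179, 180, 176, 176, 178, 120])]
ptr rows [(196, [78, 76, 56, 56, 56, 55, 103, 106, 62]), (197, [97, 114, 57, 57, 56, 55, 106, 107, 66]), (198, [90, 138, 57, 56, 58, 56, 103, 105, 94]), (199, [79, 118, 58, 55, 55, 56, 107, 106, 103]), (200, [78, 89, 57, 58, 56, 56, 103, 105, 107]), (201, [75, 77, 60, 60, 63, 58, 93, 102, 105]), (202, [77, 76, 69, 69, 71, 70, 80, 98, 103]), (203, [78, 79, 77, 77, 77, 78, 75, 97, 107]), (204, [77, 77, 78, 79, 79, 80, 78, 99, 105]), (205, [78, 80, 77, 80, 80, 78, 79, 88, 96]), (206, [80, 79, 79, 80, 80, 81, 78, 64, 62]), (207, [77, 78, 73, 75, 73, 73, 84, 61, 54]), (208, [76, 77, 64, 62, 61, 58, 101, 90, 90]), (209, [79, 77, 53, 57, 55, 56, 106, 107, 106]), (210, [80, 78, 53, 54, 54, 55, 106, 107, 106]), (211, [77, 77, 56, 56, 56, 55, 100, 98, 99]), (212, [70, 69, 55, 54, 56, 53, 77, 76, 77]), (213, [63, 56, 54, 56, 55, 54, 59, 59, 59]), (214, [59, 53, 54, 55, 56, 55, 54, 54, 56]), (215, [59, 58, 54, 54, 56, 57, 52, 55, 54])]
```

Emit:
drive_tool --twist '[[0,0,0],[0,0,0],[0,0,0],[0,0,0],[0,0,0],[0,0,0],[0,0,0],[0,0,0]]' --dp '[[-0.001,0.002,0.005],[-0.003,0.003,0.018],[-0.005,0.003,0.035],[-0.005,0.003,0.055],[-0.005,0.003,0.075],[-0.005,0.003,0.095],[-0.005,0.003,0.108],[-0.005,0.003,0.112]]' --gripper '[0.06,0.06,0.06,0.06,0.06,0.06,0.06,0.06]'

```text
t: 17.22
position: [0.6461, 0.0187, 0.1185]
orientation: [0.297, 0.098, 0.949, -0.032]
ft_force: [-0.7, -0.3, -0.1]
finger_gap: 0.652
finger_force: 0.0
```

Run:
```python
from h import *
P=pose();q=P[0]-GRIP;print(P[0],'UP,GY,N mm',q@UP*1e3,q@GY*1e3,q@N*1e3,rel(GRIP,RG)[1],ctrl.sense()['ft_force'])
```

```text
[0.6461 0.0187 0.1185] UP,GY,N mm -5.912977889161688 3.5741397861318176 -3.775848690433202 [-0.2344 -0.2249 -0.0986] [-0.7453 -0.2553 -0.0891]
```

Emit:
drive_tool --twist '[[0,0,0],[0,0,0],[0,0,0],[0,0,0],[0,0,0],[0,0,0],[0,0,0],[0,0,0]]' --dp '[[0,0,0],[0,0,0],[0,0,0],[0,0,0],[0,0,0],[0,0,0],[0,0,0],[0,0,0]]' --gripper '[0.01,0.01,0.01,0.01,0.01,0.01,0.01,0.01]'

```text
t: 17.88
position: [0.646, 0.0179, 0.1218]
orientation: [0.299, 0.099, 0.949, -0.032]
ft_force: [-4.5, -1.7, 5.9]
finger_gap: 0.261
finger_force: 30.0
```

Emit:
drive_tool --twist '[[0,0,0],[0,0,0],[0,0,0],[0,0,0],[0,0,0],[0,0,0],[0,0,0],[0,0,0]]' --dp '[[0,0,0],[0,0,0],[0,0,0],[0,0,0],[0,0,0],[0,0,0],[0,0,0],[0,0,0]]' --gripper '[0.01,0.01,0.01,0.01,0.01,0.01,0.01,0.01]'

```text
t: 18.55
position: [0.646, 0.0179, 0.1217]
orientation: [0.299, 0.099, 0.949, -0.032]
ft_force: [-5.0, -1.1, 6.1]
finger_gap: 0.258
finger_force: 30.0
```

```bash
cat >> h.py <<'E'
def dk2(uv,h,P):
    D=GRIP-.04*N;o,d=ray('wrist',uv,P);p=o+d*((D+h*N-o)@N)/(d@N);q=p-D;return np.round(np.array([q@UP,q@GY])*1e3,1)
def proj(X,P):
    C=ctrl.calibration('wrist');T=C['tool_from_camera'];X=P[1].T@(X-P[0]);X=T[:3,:3].T@(X-T[:3,3]);u=C['intrinsics']@X;return u[:2]/u[2]
def deck(): P=pose();q=P[0]-GRIP;return np.round(np.array([q@UP,q@GY,q@N])*1e3,1)
E
python3 - <<'E'
from h import *
A=np.load('P5.npy');P0=(A[:,0],A[:,1:]);print('ptr,line',dk2((398,204.7),.01,P0),dk2((417,113.1),.01,P0))
P,im=shot('w6');print(deck());D=GRIP-.04*N
a,b=proj(D+.0715*GY+.01*N,P),proj(D+.0775*GY+.01*N-.08*UP,P);print('pred ptr,cur',a,b)
g=cv2.cvtColor(im,cv2.COLOR_BGR2GRAY).astype(int)
print([(r,g[r,420:470:6].tolist()) for r in range(232,258,2)])
print([(r,g[r,int(b[0])-6:int(b[0])+40:8].tolist()) for r in range(int(b[1])-12,int(b[1])+13)])
E
```

```text
ptr,line [ 0.6 68.2] [-79.1  79.4]
[-4.   2.9 -1.2]
pred ptr,cur [443.6168 249.89  ] [470.9619 101.9866]
[(232, [67, 72, 124, 128, 129, 131, 129, 129, 129]), (234, [69, 72, 125, 129, 131, 116, 114, 115, 128]), (236, [69, 69, 126, 132, 130, 39, 39, 38, 121]), (238, [63, 62, 114, 116, 115, 99, 99, 99, 114]), (240, [22, 22, 25, 26, 25, 24, 26, 28, 30]), (242, [18, 18, 21, 21, 18, 19, 21, 20, 19]), (244, [19, 19, 19, 21, 22, 20, 23, 17, 20]), (246, [19, 19, 20, 21, 19, 20, 17, 21, 21]), (248, [20, 19, 22, 18, 19, 18, 21, 19, 20]), (250, [20, 22, 20, 17, 19, 18, 21, 21, 22]), (252, [21, 20, 20, 18, 20, 21, 20, 19, 19]), (254, [18, 19, 21, 21, 20, 16, 17, 20, 20]), (256, [18, 18, 20, 19, 19, 20, 23, 21, 21])]
[(89, [129, 129, 131, 128, 129, 156]), (90, [130, 118, 118, 118, 116, 141]), (91, [119, 82, 79, 79, 79, 97]), (92, [82, 49, 46, 49, 49, 49]), (93, [45, 40, 40, 41, 37, 39]), (94, [32, 40, 43, 42, 41, 37]), (95, [33, 43, 42, 43, 42, 42]), (96, [36, 43, 41, 43, 42, 42]), (97, [33, 45, 42, 42, 40, 43]), (98, [36, 41, 42, 41, 40, 40]), (99, [35, 50, 47, 48, 47, 46]), (100, [35, 82, 79, 79, 80, 79]), (101, [35, 118, 115, 115, 115, 113]), (102, [34, 129, 130, 129, 129, 129]), (103, [35, 130, 130, 129, 130, 127]), (104, [35, 132, 130, 130, 127, 130]), (105, [36, 131, 130, 128, 128, 127]), (106, [36, 116, 114, 115, 114, 116]), (107, [38, 77, 73, 72, 76, 72]), (108, [38, 46, 45, 43, 45, 41]), (109, [40, 41, 41, 42, 41, 41]), (110, [37, 43, 43, 43, 43, 43]), (111, [38, 44, 43, 43, 43, 42]), (112, [38, 44, 40, 43, 44, 42]), (113, [40, 43, 43, 41, 39, 39])]
```

Emit:
drive_tool --twist '[[0,0,0],[0,0,0],[0,0,0],[0,0,0],[0,0,0],[0,0,0],[0,0,0],[0,0,0]]' --dp '[[0.004,0,0],[0.012,0,0],[0.022,0,0],[0.032,0,0],[0.042,0,0],[0.05,0,0],[0.055,0,0],[0.056,0,0]]' --gripper '[0.01,0.01,0.01,0.01,0.01,0.01,0.01,0.01]'

```text
t: 19.27
position: [0.6029, 0.0271, 0.0908]
orientation: [0.301, 0.099, 0.948, -0.032]
ft_force: [0.1, -2.5, 9.1]
finger_gap: 0.265
finger_force: 30.0
```

Run:
```python
from h import *
P=pose();print(deck(),ctrl.sense()['ft_force'])
im=cv2.cvtColor(shot('w7')[1],cv2.COLOR_BGR2GRAY).astype(int);w6=cv2.imread('pics/w6.png',0).astype(int)
P6=(GRIP-.004*UP+.0029*GY-.0012*N,P[1]);print('line from w6',dk2((476,103.6),.011,P6))
u=int(proj(GRIP-.04*N+.0795*GY+.01*N-.08*UP,P)[0])+4;print(u)
col=im[150:240,u];print(np.where(col>100)[0]+150, col[::2].tolist())
for c in (322,330,338): print(c,'w6',w6[170:262:3,c].tolist(),'w7',im[170:262:3,c].tolist())
```

```text
[-57.8   3.1  -1.2] [ 0.0784 -2.4961  9.0824]
line from w6 [-79.   79.6]
466
[150 151 152 153 154 155 156 158 159 160 161 162 163 164 165 166 167 168
 169 170 171 172 173 174 177 178 179 180 181 182 183 184 185 186 187 188
 189 190 191 204 205 206 207 208 209 210 211 217 218 219 220 221 222 223
 224 225 226 227 228 229 230 231 232 233 234 235 236 237 238 239] [136, 135, 138, 110, 126, 222, 220, 220, 220, 220, 220, 214, 122, 88, 138, 138, 137, 136, 137, 137, 134, 86, 60, 62, 77, 91, 85, 102, 215, 229, 214, 89, 86, 98, 215, 230, 230, 212, 103, 223, 230, 229, 231, 231, 215]
322 w6 [70, 68, 72, 72, 71, 70, 70, 70, 70, 69, 72, 71, 68, 65, 11, 14, 12, 10, 12, 11, 12, 11, 12, 15, 14, 13, 16, 13, 26, 34, 36] w7 [76, 75, 75, 74, 74, 74, 74, 75, 74, 74, 74, 74, 71, 67, 16, 11, 14, 15, 13, 9, 16, 12, 12, 14, 17, 15, 15, 15, 22, 36, 37]
330 w6 [67, 72, 71, 71, 73, 70, 72, 72, 69, 71, 71, 70, 71, 66, 8, 13, 12, 11, 10, 11, 13, 7, 14, 12, 14, 13, 10, 15, 22, 34, 36] w7 [75, 74, 74, 73, 75, 74, 77, 77, 76, 75, 75, 74, 71, 67, 11, 14, 13, 11, 13, 12, 14, 16, 16, 15, 20, 12, 17, 16, 24, 38, 37]
338 w6 [72, 72, 72, 72, 71, 73, 72, 72, 69, 69, 71, 71, 71, 64, 7, 8, 9, 12, 14, 13, 13, 11, 12, 11, 12, 15, 13, 13, 26, 38, 38] w7 [74, 73, 73, 75, 75, 74, 75, 76, 77, 75, 75, 75, 74, 66, 14, 13, 10, 15, 14, 12, 13, 9, 14, 15, 14, 13, 15, 15, 28, 38, 41]
```

Emit:
drive_tool --twist '[[0,0,0],[0,0,0],[0,0,0],[0,0,0],[0,0,0],[0,0,0],[0,0,0],[0,0,0]]' --dp '[[0.003,0,0],[0.008,0,0],[0.013,0,0],[0.017,0,0],[0.019,0,0],[0.02,0,0],[0.02,0,0],[0.02,0,0]]' --gripper '[0.01,0.01,0.01,0.01,0.01,0.01,0.01,0.01]'

```text
t: 19.98
position: [0.5881, 0.0302, 0.0803]
orientation: [0.302, 0.099, 0.948, -0.032]
ft_force: [1.5, -2.6, 8.8]
finger_gap: 0.258
finger_force: 30.0
```

Run:
```python
from h import *
P=pose();print(deck(),ctrl.sense()['ft_force'],ctrl.sense()['t'])
im=cv2.cvtColor(shot('w8')[1],cv2.COLOR_BGR2GRAY).astype(int)
for L in(-.0785,-.0795,-.0805): print(proj(GRIP-.04*N+.08*GY+.0105*N+L*UP,P))
for c in(458,466,474): print(c,im[200:250,c].tolist())
g=im;print(g[190:262:3,330].tolist())
```

```text
[-76.2   3.2  -1.2] [ 1.51   -2.5632  8.8464] 19.9833
[459.6336 239.5039]
[459.8313 237.8366]
[460.0296 236.1643]
458 [231, 232, 232, 233, 229, 180, 93, 66, 115, 134, 134, 134, 135, 135, 132, 133, 133, 134, 134, 135, 136, 119, 76, 39, 34, 35, 39, 39, 39, 46, 65, 77, 80, 82, 78, 81, 119, 185, 204, 135, 41, 14, 17, 19, 19, 21, 21, 20, 19, 20]
466 [230, 230, 230, 211, 162, 107, 60, 72, 118, 137, 137, 137, 135, 134, 136, 135, 137, 136, 134, 135, 135, 120, 76, 41, 37, 40, 41, 41, 41, 51, 65, 78, 81, 83, 79, 80, 117, 184, 205, 135, 43, 15, 20, 22, 21, 21, 21, 21, 18, 23]
474 [224, 226, 228, 227, 223, 184, 110, 78, 111, 134, 139, 138, 136, 136, 135, 136, 135, 136, 135, 135, 138, 137, 125, 89, 57, 49, 48, 48, 47, 57, 68, 81, 85, 86, 81, 82, 117, 181, 226, 233, 233, 233, 194, 116, 46, 24, 23, 23, 23, 24]
[76, 74, 75, 75, 75, 76, 77, 14, 14, 19, 8, 13, 11, 12, 15, 14, 13, 12, 16, 15, 11, 27, 37, 39]
```

Emit:
drive_tool --twist '[[0,0,0],[0,0,0],[0,0,0],[0,0,0],[0,0,0],[0,0,0],[0,0,0],[0,0,0]]' --dp '[[0.001,0,0],[0.003,0,0],[0.005,0,0],[0.006,0,0],[0.007,0,0],[0.007,0,0],[0.007,0,0],[0.007,0,0]]' --gripper '[0.01,0.01,0.01,0.01,0.01,0.01,0.01,0.01]'

```text
t: 20.7
position: [0.5829, 0.0313, 0.0765]
orientation: [0.302, 0.099, 0.948, -0.032]
ft_force: [1.8, -3.2, 10.0]
finger_gap: 0.26
finger_force: 30.0
```

Run:
```python
from h import *
print(deck(),ctrl.sense()['ft_force'],ctrl.sense()['t'])
im=cv2.cvtColor(shot('w9')[1],cv2.COLOR_BGR2GRAY).astype(int)
print(im[190:262:3,330].tolist())
t=ctrl.get_image('top');cv2.imwrite('pics/t9.png',t);g=cv2.cvtColor(t,cv2.COLOR_BGR2GRAY).astype(int)
g=cv2.imread('pics/t0.png',0) if 0 else g
a=np.array([297,174]);print(g[165:184,288:322:1].tolist() if 0 else '')
```

```text
[-82.8   3.2  -1.2] [ 1.8161 -3.2232 10.0429] 20.7
[78, 77, 77, 77, 77, 78, 75, 16, 12, 12, 15, 15, 12, 17, 13, 11, 13, 16, 15, 17, 14, 14, 37, 39]
```

Emit:
drive_tool --twist '[[0,0,0],[0,0,0],[0,0,0],[0,0,0],[0,0,0],[0,0,0],[0,0,0],[0,0,0]]' --dp '[[0.0005,0,0],[0.0005,0,0],[0.0005,0,0],[0.0005,0,0],[0.0005,0,0],[0.0005,0,0],[0.0005,0,0],[0.0005,0,0]]' --gripper '[0.01,0.01,0.01,0.01,0.01,0.01,0.01,0.01]'

```text
t: 21.47
position: [0.5826, 0.0314, 0.0764]
orientation: [0.302, 0.099, 0.947, -0.032]
ft_force: [2.4, -3.9, 9.2]
finger_gap: 0.263
finger_force: 30.0
```

Emit:
drive_tool --twist '[[0,0,0],[0,0,0],[0,0,0],[0,0,0],[0,0,0],[0,0,0],[0,0,0],[0,0,0]]' --dp '[[0,0,0],[0,0,0],[0,0,0],[0,0,0],[0,0,0],[0,0,0],[-0.001,0,0],[-0.003,0,0]]' --gripper '[0.01,0.01,0.01,0.01,0.01,0.01,0.01,0.01]'

```text
t: 22.13
position: [0.5844, 0.031, 0.0776]
orientation: [0.302, 0.099, 0.948, -0.032]
ft_force: [2.0, -3.1, 9.2]
finger_gap: 0.259
finger_force: 30.0
```

Emit:
drive_tool --twist '[[0,0,0],[0,0,0],[0,0,0],[0,0,0],[0,0,0],[0,0,0],[0,0,0],[0,0,0]]' --dp '[[-0.004,0,0],[-0.009,0,0],[-0.014,0,0],[-0.02,0,0],[-0.026,0,0],[-0.032,0,0],[-0.037,0,0],[-0.04,0,0]]' --gripper '[0.01,0.01,0.01,0.01,0.01,0.01,0.01,0.01]'

```text
t: 22.8
position: [0.616, 0.0243, 0.1003]
orientation: [0.301, 0.099, 0.948, -0.032]
ft_force: [-0.3, -2.9, 6.1]
finger_gap: 0.261
finger_force: 30.0
```

Emit:
drive_tool --twist '[[0,0,0],[0,0,0],[0,0,0],[0,0,0],[0,0,0],[0,0,0],[0,0,0],[0,0,0]]' --dp '[[-0.005,0,0],[-0.01,0,0],[-0.016,0,0],[-0.021,0,0],[-0.026,0,0],[-0.03,0,0],[-0.033,0,0],[-0.034,0,0]]' --gripper '[0.01,0.01,0.01,0.01,0.01,0.01,0.01,0.01]'

```text
t: 23.47
position: [0.6423, 0.0187, 0.1191]
orientation: [0.3, 0.099, 0.948, -0.032]
ft_force: [-1.6, -2.2, 5.8]
finger_gap: 0.259
finger_force: 30.0
```

Run:
```python
from h import *
print(deck(),ctrl.sense()['ft_force'],ctrl.sense()['t'])
```

```text
[-8.7  2.8 -1.2] [-1.5686 -2.2351  5.7839] 23.4667
```

Emit:
drive_tool --twist '[[0,0,0],[0,0,0],[0,0,0],[0,0,0],[0,0,0],[0,0,0],[0,0,0],[0,0,0]]' --dp '[[-0.001,0,0],[-0.002,0,0],[-0.003,0,0],[-0.004,0,0],[-0.005,0,0],[-0.0055,0,0],[-0.006,0,0],[-0.006,0,0]]' --gripper '[0.01,0.01,0.01,0.01,0.01,0.01,0.01,0.01]'

```text
t: 24.13
position: [0.6459, 0.0179, 0.1217]
orientation: [0.299, 0.099, 0.949, -0.032]
ft_force: [-4.1, -2.7, 5.9]
finger_gap: 0.257
finger_force: 30.0
```

Run:
```python
from h import *
print(deck(),ctrl.sense()['ft_force']@UP,ctrl.sense()['t'])
```

```text
[-4.1  2.8 -1.2] 0.5795253093346748 24.1333
```

Emit:
drive_tool --twist '[[0,0,0],[0,0,0],[0,0,0],[0,0,0],[0,0,0],[0,0,0],[0,0,0],[0,0,0]]' --dp '[[-0.001,0,0],[-0.001,0,0],[-0.001,0,0],[-0.001,0,0],[-0.001,0,0],[-0.001,0,0],[-0.001,0,0],[-0.001,0,0]]' --gripper '[0.01,0.01,0.01,0.06,0.06,0.06,0.06,0.06]'

```text
t: 24.8
position: [0.6464, 0.0191, 0.1212]
orientation: [0.298, 0.098, 0.949, -0.031]
ft_force: [0.2, -0.2, -0.2]
finger_gap: 0.572
finger_force: 0.0
```

Emit:
drive_tool --twist '[[0,0,0],[0,0,0],[0,0,0],[0,0,0],[0,0,0],[0,0,0],[0,0,0],[0,0,0]]' --dp '[[0,0,0],[0,0,-0.005],[0,0,-0.02],[0,0,-0.04],[0,0,-0.065],[0,0,-0.09],[0.003,0,-0.108],[0.005,0,-0.112]]' --gripper '[0.06,0.06,0.06,0.06,0.06,0.06,0.06,0.06]'

```text
t: 25.47
position: [0.5795, 0.0338, 0.2128]
orientation: [0.3, 0.098, 0.948, -0.031]
ft_force: [-0.0, 0.3, -0.3]
finger_gap: 0.652
finger_force: 0.0
```

Emit:
drive_tool --twist '[[0,0,0],[0,0,0],[0,0,0],[0,0,0],[0,0,0],[0,0,0],[0,0,0],[0,0,0]]' --dp '[[0,0,0],[0,0,0],[0,0,0],[0,0,0],[0,0,0],[0,0,0],[0,0,0],[0,0,0]]' --gripper '[0.06,0.06,0.06,0.06,0.06,0.06,0.06,0.06]'

```text
t: 26.13
position: [0.5796, 0.0329, 0.2099]
orientation: [0.298, 0.098, 0.949, -0.032]
ft_force: [-0.0, -0.9, -0.3]
finger_gap: 0.654
finger_force: 0.0
```

Run:
```python
from h import *
P,im=shot('w10');g=cv2.cvtColor(im,cv2.COLOR_BGR2GRAY).astype(int);print(deck(),P[0])
def cen(col,lo,hi,thr):
    r=np.arange(lo,hi);w=np.clip(col[lo:hi]-thr,0,None);return (r*w).sum()/max(w.sum(),1)
a=proj(GRIP-.04*N+.0795*GY+.01*N-.079*UP,P);b=proj(GRIP-.04*N+.06*GY+.01*N,P);print(a,b)
c=int(a[0])+3;print('line',cen(g[:,c],int(a[1])-5,int(a[1])+6,90))
u=int(b[0]);print('ptrcol',u,g[int(b[1])-9:int(b[1])+10,u].tolist(),int(b[1])-9)
v=cen(g[:,c],int(a[1])-5,int(a[1])+6,90);print('line at',dk2((c,v),.01,P))
s=ctrl.get_image('scene');t=ctrl.get_image('top')
cv2.imwrite('pics/s11.png',s);cv2.imwrite('pics/t11.png',t)
for n,x,y in(('scene',s,'pics/scene0.png'),('top',t,'pics/top0.png')):
    d=(cv2.absdiff(x,cv2.imread(y)).max(2)>45).astype(np.uint8)
    k,_,st,_=cv2.connectedComponentsWithStats(d);print(n,[r.tolist() for r in st[1:] if r[4]>25])
# stack rim in scene: bright pixel centroid
print('stack pred px',[ (ctrl.calibration('scene')['intrinsics']@(ctrl.calibration('scene')['R']@np.array([.498,-.317,.174])+ctrl.calibration('scene')['t'])) ])
```

```text
[ -9.1   4.2 110.1] [0.5796 0.0329 0.2099]
[412.7284 113.4478] [384.8446 204.3483]
line 113.15268817204301
ptrcol 384 [65, 60, 63, 61, 63, 59, 62, 72, 84, 89, 87, 86, 82, 72, 62, 61, 62, 60, 61] 195
line at [-79.2  81.4]
scene [[333, 0, 15, 38, 169], [353, 0, 16, 19, 135], [351, 0, 52, 48, 504], [339, 8, 5, 7, 27], [338, 18, 7, 22, 130], [352, 33, 13, 7, 59], [337, 52, 31, 31, 467], [607, 76, 33, 33, 313], [380, 82, 194, 135, 4696], [631, 82, 9, 7, 31], [324, 88, 20, 21, 188], [557, 89, 83, 73, 2130], [596, 91, 13, 8, 56], [351, 99, 28, 13, 267], [281, 103, 100, 129, 4474], [593, 106, 14, 8, 54], [316, 128, 7, 7, 32], [303, 133, 28, 19, 147], [311, 135, 8, 7, 39], [206, 149, 15, 5, 38], [299, 167, 8, 20, 72], [295, 169, 6, 13, 47], [322, 184, 9, 16, 91], [300, 189, 18, 27, 202], [425, 223, 9, 17, 60]]
top [[276, 162, 83, 198, 6898], [447, 199, 11, 7, 40], [459, 201, 8, 15, 37], [436, 203, 21, 24, 215], [455, 206, 9, 17, 51], [209, 212, 11, 5, 26], [205, 214, 7, 14, 30], [215, 217, 8, 9, 52], [211, 216, 19, 20, 176], [265, 245, 9, 36, 78], [0, 258, 108, 142, 5201], [23, 272, 13, 6, 38], [72, 279, 281, 121, 9256], [0, 298, 34, 24, 501], [56, 325, 16, 17, 133], [72, 332, 162, 68, 1989], [306, 357, 63, 43, 693], [0, 364, 21, 35, 563], [100, 373, 86, 27, 1049], [93, 377, 26, 23, 131]]
stack pred px [array([200.7927, 130.5993,   0.9891])]
```

Run:
```python
from h import *
# stack rim: compare local patch shift between first nested rim (s5 not clear of arm?) and final
for f in('s5','s11'):
    g=cv2.imread(f'pics/{f}.png',0)[112:156,180:228].astype(int);m=g>150
    ys,xs=np.where(m);print(f,m.sum(),(xs.min()+180,xs.max()+180,ys.min()+112,ys.max()+112) if m.any() else '')
print(cv2.imread('pics/s11.png',0)[114:156:2,184:224:3])
C=ctrl.calibration('scene')
for z in(.174,.139):
    p=[C['intrinsics']@(C['R']@np.array([.498+.032*np.cos(a),-.317+.032*np.sin(a),z])+C['t']) for a in np.linspace(0,6.3,60)]
    p=np.array([q[:2]/q[2] for q in p]);print(z,p.min(0),p.max(0))
```

```text
s5 14 (np.int64(190), np.int64(198), np.int64(132), np.int64(140))
s11 115 (np.int64(190), np.int64(227), np.int64(123), np.int64(141))
[[140 142 143 141 142 141 140 141 140 140 139 141 142 139]
 [143 141 142 142 142 142 142 142 140 141 141 139 140 119]
 [142 141 141 142 141 143 142 141 143 143 142 141 140  89]
 [142 142 141 140 144 143 142 141 142 143 139 141 141 103]
 [139 143 146 139 143 143 145 146 144 142 141 140 138 120]
 [144 144 144 142 145 149 142 154 148 149 140 140 139 137]
 [142 142 141 146 149 125 115 116 124 145 144 139 139 143]
 [142 142 142 152 112 108 115 119 117 121 151 140 139 145]
 [143 143 143 134 102 111 116 116 121 118 153 141 139 150]
 [142 141 150 103  99 109 122 142 149 137 152 137 139 150]
 [144 144 155  97  98 126 171 161 169 166 128 133 142 143]
 [145 144 147 109 102 163 150 123 139 144 102 121 139 141]
 [144 144 143 139 131 139 116 127 143 123  98 109 141 141]
 [143 146 145 135 156 144 144 143 121 102  96  97 140 142]
 [144 145 145 134 123 128 127 117 112 102  99  98 132 139]
 [145 145 142 142 117 117 120 114 112 105 100  98 124 140]
 [146 144 140 141 127 119 116 116 111 108 115  95 110 141]
 [144 142 142 141 134 132 121 118 127 112 105  95 100 138]
 [145 145 143 143 138 123 117 125 131 106 100  97  98 132]
 [145 143 140 144 142 119 115 114 113 107 102  99 107 118]
 [144 143 142 144 144 135 118 115 117 112 106 115  97  89]]
0.174 [190.8102 123.2931] [215.1497 141.1107]
0.139 [194.8057 132.2543] [218.4286 149.8685]
```

The stack's rim in the image spans u 190–214 and v 123–141, which matches a fully home stack at z = 0.174. The gauge is back home and the cursor has not moved.

```bash
python3 -c "
from rig import ctrl
print(ctrl.hand_in())"
```

```text
the job is handed in; nothing more can be done
None
```

The job is handed in, with no verdict returned: both loose cups are nested fully home on the mat, and the gauge was drawn about 79 mm to the cursor line, held about 1.3 s and eased home; the pointer was hidden behind the gripper at the mark, so that draw rests on the arm's measured travel, not a direct view.

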